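# Set a sine plate and seat a tapered part on it

## Task

Set up the sine plate to check the tapered part lying on it: raise the stop end of the plate, set the taller of the two setting blocks on the landing of the base and slide it fully home, flat and straight, against the shoulder under the roller, and lower the plate until its roller rests on the block. Then push the tapered part up the slope, without lifting it off the plate, until its thin end rests square against the end stop. Leave the shorter block and the other things on the bench where they are.

Things in the scene. Friction and masses are not known exactly. Their poses are not given: they have to be found in the camera images.
- sine_base: fixed base of the 200 mm sine plate: dark steel slab 325 x 112 mm, 16 mm thick, the hinged plate over most of it. Origin: centre of its underside, on the bench. x runs along it from the hinge end (hinge axis at x = -137 mm) to the open landing at the other end, z up. The shoulder, a bar 8 mm high across the base under the plate, has its stop face (toward the landing) at x = +29.5 mm
- landing (a point): middle of the top of the landing, the open ground strip of the base beyond the plate's stop end, 80 mm long (x) x 88 mm wide, 16 mm above the bench; axes as for sine_base
- sine_plate (a joint): angle of the hinged plate in rad: 0 flat, grows as the stop end is raised, up to 0.35. A friction lock holds it where it is left (drag 1.25 N m): at the end stop it takes 8 to 12 N to lift, 1 to 5 N to press down. A 20 mm roller sits under each end, 200 mm apart; one is the hinge, the other, near the end stop, touches the base at 0; the gap under it is 200 mm x sin(angle)
- sine_hinge (a point): middle of the plate's hinge axis, 26 mm above the bench; turns with the plate: x along it toward the end stop, z normal to its top face, which is at z = +18 mm. The plate reaches x = -15 to +214, y = -45 to +45 mm. A side fence 8 mm high, 6 mm thick runs along y = -41.5 mm, the side away from the robot; outside it, near the hinge, are a locking quadrant and knob, lower than the fence
- stop_foot (a point): middle of the line where the inner face of the end stop (toward the hinge) meets the plate's top; axes as for sine_hinge. The end stop is an upright steel bar across the free end of the plate, 90 mm long, 10 mm thick, 20 mm high
- stop_top (a point): middle of the top of the end stop; axes as for sine_hinge. The bar can be pinched across its 10 mm thickness
- block_home (a point): where the centre of the taller block is when fully home: under the roller, against the shoulder, its length along the base, 31 mm above the bench; axes as for sine_base
- tall_block_mid (a point): centre of the taller setting block: ground steel, 60 mm long (x) x 36 mm wide (y) x 30 mm high, about 0.45 kg, two dark holes in its top
- short_block_mid (a point): centre of the shorter setting block, 60 x 36 x 16 mm, otherwise alike; the two may stand in either place
- tall_block: the taller setting block; origin at the centre of its underside
- wedge: tapered aluminium part, 90 mm long (x), 44 mm wide (y), about 0.3 kg, lying loose on the low part of the plate; thick end (36 mm high) toward the hinge, thin end, the nose (22 mm), toward the end stop. Origin: centre of its underside
- wedge_nose (a point): middle of the lower edge of the wedge's nose face; x points ahead out of the nose
- wedge_back (a point): centre of the wedge's upright thick end face (44 mm wide, 36 mm high), 18 mm above the plate, the face to push on; x points toward the nose
- notepad: blue notepad, 105 x 74 x 11 mm, at the back left; bystander
- v_block_1: ground steel V-block, 40 x 44 x 34 mm, behind the sine plate; bystander
- screwdriver: red-handled screwdriver, 188 mm, lying to the right of the sine plate; bystander
- spacer_1: turned steel spacer ring, 32 mm across, 13 mm high, back left; bystander
- slip_gauge_0: slip gauge, 20 x 35 x 10 mm, lying flat between the setting blocks; bystander
- deburr_tool: blue deburring tool, 147 mm long, lying behind the sine plate; bystander
- bench_brush: bench brush with a wooden handle, 138 mm, lying at the back; bystander
- plug_gauge_0: black-handled plug gauge, 112 mm, lying to the right; bystander

How it is judged:
By the outcome, as a careful person would: the job done as asked, in the order asked, and still so for the second after the job is handed in, with the robot touching nothing.
It also fails if it takes over 70 s, if anything falls off the work surface, if the arm or the gripper's body presses on something with over 40 N, if the wrist force passes 120 N, or if a joint passes its speed limit or range.

## Robot

A 7-joint arm with a two-finger parallel gripper is mounted at the origin on a cart in front of the work surface, level with it; the furniture and walls round the work are solid. World frame = base frame: x ahead of the robot, y to its left, z up, the work surface at z = 0. Lengths are in m, angles in degrees, forces in N, time in s.
With the tool pointing down it reaches from about 0.35 to 0.9 m from the base axis. Payload 8.1 kg.
Tool frame: the origin (TCP) lies between the finger pads; the fingertips stand manip.tips_ahead ahead of it and the grasp point (between the pads) lies 11 mm behind it (manip.tips_ahead is the distance from the TCP to the fingertips, in m); y points along the fingers, x is the direction in which the jaws open and shut, and the axes are right-handed (so a half turn about y gives the same grasp; the last joint's range is limited). The gripper opens to 85 mm and grips with 20 to 120 N. Pads are 22 mm wide; open, the fingers measure 114 mm over their backs; the gripper's body (76 mm by 85 mm) begins 54 mm behind the grasp point. The pads swing forward as they close: fully open they stand 13 mm farther back than shut.
Start: joints at [61.329, 24.895, 1.432, 90.138, -0.665, 64.973, -4.303], TCP at [0.242, -0.576, 0.239] pointing down, gripper open.
Joint ranges: [-149.89, 149.89], [-25.12, 119.58], [-72.63, 75.52], [4.76, 147.25], [-75.54, 255.54], [6.69, 114.76], [-157.13, 157.13]. Speed limits (degrees/s): [127.2, 127.2, 172.46, 172.46, 180, 180, 180].

## Interface

Orientations are given as [roll, pitch, yaw] about the fixed x, y, z axes, in that order (R = Rz(yaw) Ry(pitch) Rx(roll)).
In Python, from cell import manip, inverse_kinematics, optics, workorder gives the robot as it stands. Calls block until the motion is done:
- manip.goto(position, orientation): joint-space move of the TCP to a pose.
- manip.line_to(position, rate=0.15, orientation=None, guard=None): straight line of the TCP; orientation=None keeps the orientation; rate is the mean speed in m/s. With guard (N) it stops when the force on the tool has changed by that much, and returns True; else False.
- manip.goto_joints(angles): joint-space move.
- manip.let_go() and manip.close_gripper(squeeze=None): open the fingers fully, or close them until they stop; squeeze is the grip in N (None keeps the last).
- manip.sleep(seconds).
- inverse_kinematics(position, orientation): joint angles nearest the present ones, or None.
- manip.sense(): the state.
- optics.read_camera(name): name is "side" or "top" or "wrist"; returns the picture (400x640x3 uint8, red, green, blue); there is no depth.
- optics.camera_model(name): a dict with "fovy" (degrees; the focal length in pixels is half the picture's height over the tangent of half this angle, whatever the lens; pixels are square), "cx", "cy" (the principal point, pixels), "T" (4x4, takes a point from camera to world coordinates); the wrist camera has in their place "T_tool_cam" (4x4, takes a point from camera to tool coordinates, whose origin is the TCP and whose axes are the tool frame's). Camera axes: x right, y up, looking along -z (the intrinsics and any distortion apply to the point x, -y, -z); pixel columns grow to the right and rows downward; lengths in m; the calibration is good to about 2 mm. A picture is of the moment at which its call begins: read the wrist's pose just before it. camera_model takes no time and is no camera call.
A pose or a line that the arm cannot do raises manip.PlanningError and nothing moves.
- workorder.hand_in(): hands the job in, once; it reports no verdict.
The state is a dict: "time_s": time; "qpos": joint angles; "qd": joint speeds; "joint_torque": joint torques, N m; "eef_pos": TCP position; "eef_rot": TCP orientation; "contact_force": force on the tool from outside, world axes, zero at the start; "wrist_torque": the same for the moment, N m; "gripper_width": opening from 0.0 (shut) to 1.0 (fully open).
Only numpy, scipy, OpenCV 4.12 (cv2) and the standard library are available. Lean on these libraries where they do the work, as an engineer would, in place of code of your own. Each camera call takes 0.05 s, during which the arm holds its last target.

## Working session

There is one attempt and no reset: what is moved stays moved. The work goes in short steps, each a Python script; the robot and the scene stay as the last script left them, time stands still between calls to the robot, and variables do not carry over. Pictures are saved under pics/ and viewed, and the job is handed in when it is done.

```bash
ls; mkdir -p pics; python3 - <<'E'
from cell import manip, optics
import cv2
for n in ["side","top","wrist"]:
    im=optics.read_camera(n); cv2.imwrite(f"pics/{n}0.png",im[:,:,::-1])
    print(n,optics.camera_model(n))
print(manip.tips_ahead, manip.sense())
E
```

```text
pics
side {'fovy': 47.869588427865466, 'cx': 305.24835270775276, 'cy': 202.28503056064898, 'T': array([[-0.99931853,  0.01350779, -0.03435135,  0.5266837 ],
       [-0.03669842, -0.46349064,  0.88534155,  0.95444087],
       [-0.00396252,  0.88599885,  0.46367049,  0.56875678],
       [ 0.        ,  0.        ,  0.        ,  1.        ]])}
top {'fovy': 43.34686019000196, 'cx': 315.97284981475036, 'cy': 198.04186019121335, 'T': array([[ 0.01795551,  0.99469271, -0.10131148,  0.42857562],
       [-0.99982304,  0.01729407, -0.00740331, -0.0031911 ],
       [-0.00561193,  0.10142648,  0.99482721,  1.40973993],
       [ 0.        ,  0.        ,  0.        ,  1.        ]])}
wrist {'fovy': 64.72562266640082, 'cx': 319.66363819374357, 'cy': 205.18210686238393, 'T_tool_cam': array([[ 9.99999378e-01, -1.10782831e-03, -1.25853192e-04,
         2.36209889e-04],
       [ 2.39659287e-04,  3.23814988e-01, -9.46120392e-01,
        -1.34554859e-01],
       [ 1.08889210e-03,  9.46119774e-01,  3.23815052e-01,
         8.39072542e-02],
       [ 0.00000000e+00,  0.00000000e+00,  0.00000000e+00,
         1.00000000e+00]])}
0.008 {'time_s': 0.15, 'qpos': array([61.32919592, 24.9289522 ,  1.42884692, 90.17571962, -0.6663867 ,
       64.97227815, -4.30280735]), 'qd': array([ 0.01756331, -0.13841082,  0.07271517, -0.21339111,  0.02650437,
       -0.03835539, -0.07007445]), 'joint_torque': array([ 1.56405167e-03, -6.70891428e+01,  1.02555592e+00, -3.16451061e+01,
        1.56356668e-02,  9.00522864e-03,  2.97351494e-05]), 'eef_pos': array([ 0.24196779, -0.57587188,  0.23869718]), 'eef_rot': array([-9.00038796e+01,  6.85600060e-02, -6.72104285e+01]), 'contact_force': array([ 0.13395846, -0.53163448,  0.48065373]), 'wrist_torque': array([-0.04476894,  0.01200192,  0.02680726]), 'gripper_width': 0.9992996920919816}
```

View pics/top0.png

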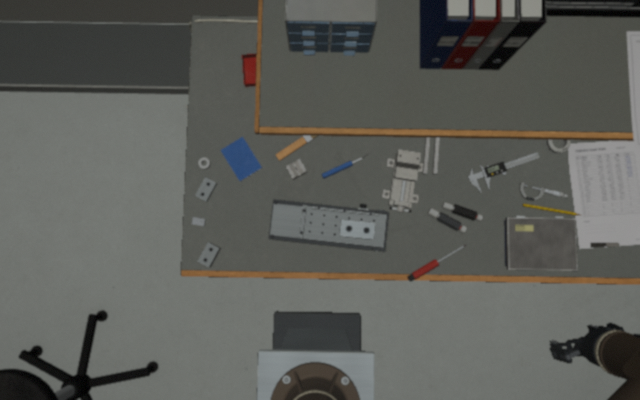

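View pics/side0.png

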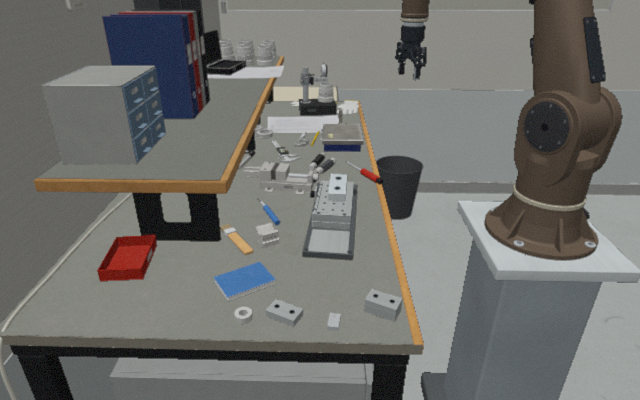

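View pics/wrist0.png

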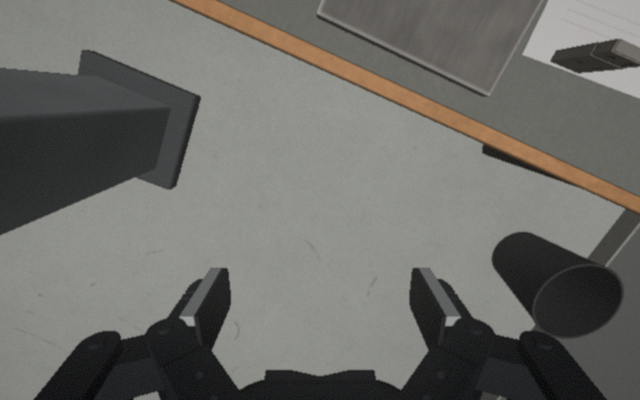

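```bash
cat > h.py <<'E'
import numpy as np, cv2
from scipy.spatial.transform import Rotation as R
from cell import manip, inverse_kinematics, optics, workorder
def rot(rpy): return R.from_euler('xyz',rpy,degrees=True).as_matrix()
def rpy(M): return R.from_matrix(M).as_euler('xyz',degrees=True)
def snap(name,fn,s=None):
    s=manip.sense(); im=optics.read_camera(name); m=dict(optics.camera_model(name))
    if name=='wrist':
        T=np.eye(4);T[:3,:3]=rot(s['eef_rot']);T[:3,3]=s['eef_pos'];m['T']=T@m['T_tool_cam']
    cv2.imwrite(f'pics/{fn}.png',im[:,:,::-1]); np.savez(f'pics/{fn}.npz',im=im,**{k:np.array(m[k]) for k in('fovy','cx','cy','T')})
    return im,m
def load(fn):
    d=np.load(f'pics/{fn}.npz'); return d['im'],{k:d[k] for k in('fovy','cx','cy','T')}
def ray(m,u,v):
    f=200/np.tan(np.radians(m['fovy'])/2)
    d=np.array([(u-m['cx'])/f,-(v-m['cy'])/f,-1.]); return m['T'][:3,3],m['T'][:3,:3]@d
def onz(m,u,v,z):
    o,d=ray(m,u,v); return o+d*(z-o[2])/d[2]
def proj(m,P):
    P=np.atleast_2d(P);f=200/np.tan(np.radians(m['fovy'])/2)
    c=(P-m['T'][:3,3])@m['T'][:3,:3]
    return np.c_[m['cx']+f*c[:,0]/-c[:,2], m['cy']-f*c[:,1]/-c[:,2]]
def crop(fn,x0,y0,x1,y1,k,out):
    im=load(fn)[0][y0:y1,x0:x1,::-1]; cv2.imwrite(f'pics/{out}.png',cv2.resize(im,None,fx=k,fy=k,interpolation=cv2.INTER_CUBIC))
def down(yaw,tilt=0,axis=None):
    """tool y down, tool x (jaw) horizontal at yaw deg"""
    x=np.array([np.cos(np.radians(yaw)),np.sin(np.radians(yaw)),0]);y=np.array([0,0,-1.]);z=np.cross(x,y)
    return np.c_[x,y,z]
E
python3 - <<'E'
from h import *
snap('top','t1');snap('side','s1')
crop('t1',180,140,400,280,3.6,'t1c');crop('s1',200,150,420,340,3.6,'s1c')
_,m=load('t1')
for n,u,v,z in [('tallb',208,255,.03),('shortb',205,190,.016),('basecorner',271,243,.016),('bc2',385,250,.04),('wedge',358,229,.07),('tip',275,202,.016)]: print(n,onz(m,u,v,z))
M=rot(manip.sense()['eef_rot']);print(M.round(2))
E
```

```text
tallb [0.40782096 0.29875052 0.03      ]
shortb [0.58769026 0.31736498 0.016     ]
basecorner [0.44364205 0.12905362 0.016     ]
bc2 [ 0.43004393 -0.18225095  0.04      ]
wedge [ 0.48425262 -0.10640173  0.07      ]
tip [0.55745914 0.12098941 0.016     ]
[[ 0.39 -0.    0.92]
 [-0.92  0.    0.39]
 [-0.   -1.   -0.  ]]
```

View pics/t1c.png

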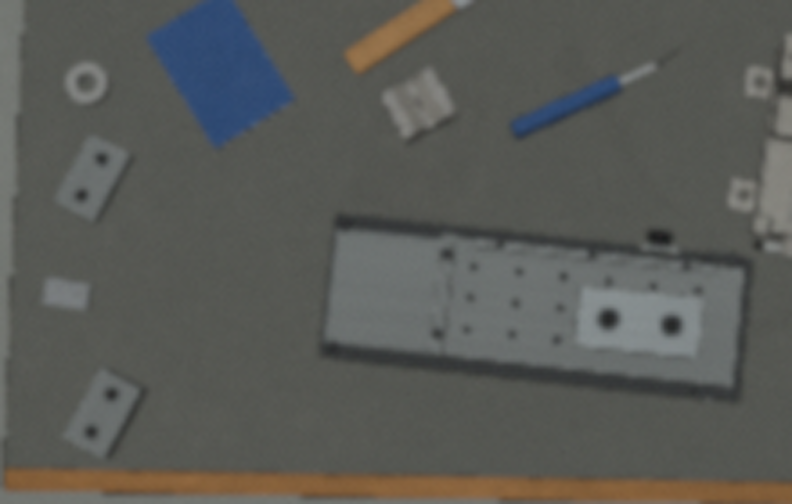

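View pics/s1c.png

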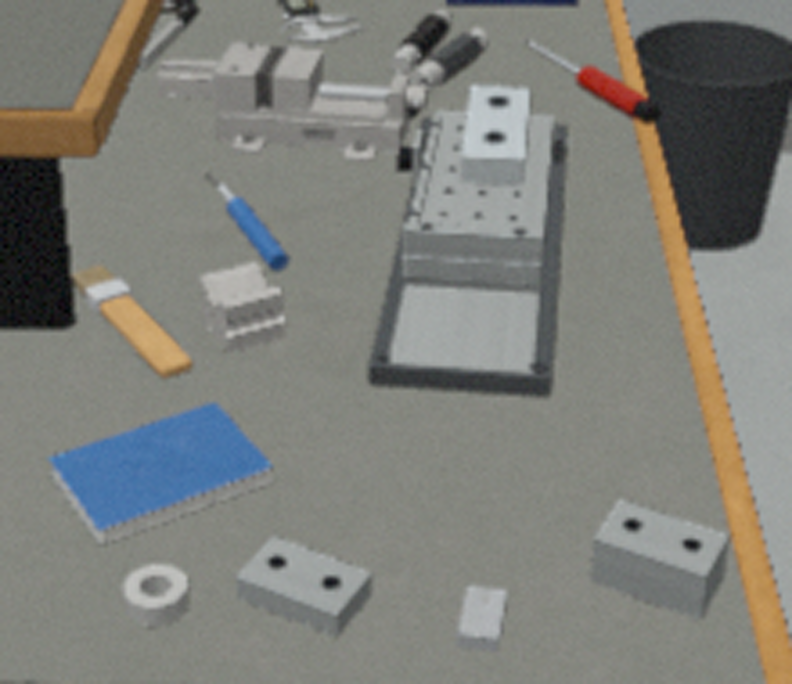

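```bash
python3 - <<'E'
from h import *
manip.goto([0.46,0.09,0.30],rpy(down(-90)))
snap('wrist','w1'); s=manip.sense();print(s['time_s'],s['qpos'].round(1),s['eef_pos'])
E
```

```text
2.7917 [  16.5   11.4  -39.7  103.2    7.8   68.2 -115.6] [0.46026824 0.08925091 0.29985462]
```

View pics/w1.png

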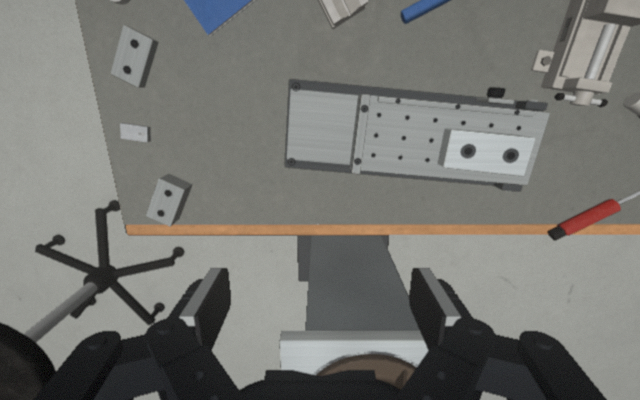

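```bash
python3 - <<'E'
from h import *
crop('w1',275,70,475,200,4,'w1a');crop('w1',420,70,560,200,4.5,'w1b');crop('w1',100,10,240,240,2.6,'w1c')
E
```

```text
(no output)
```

View pics/w1a.png

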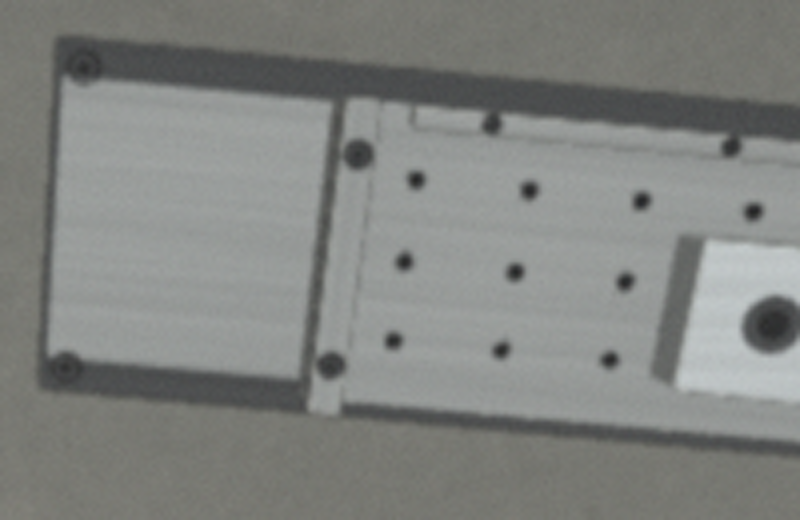

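View pics/w1b.png

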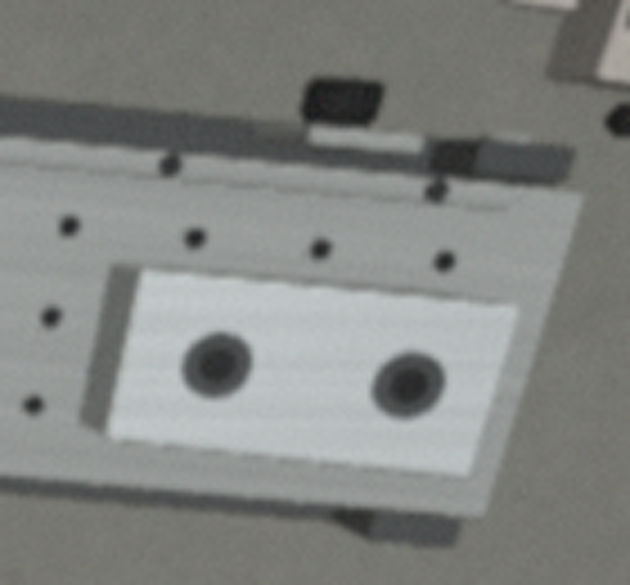

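View pics/w1c.png

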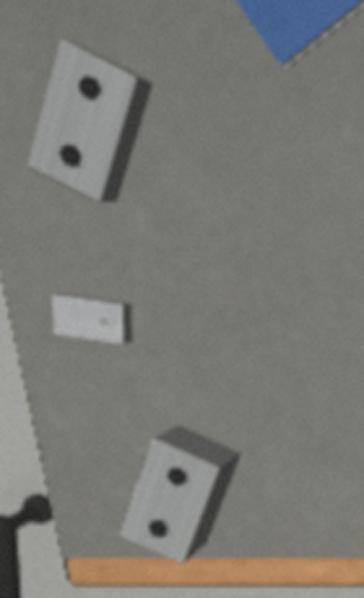

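```bash
cat > fit.py <<'E'
from h import *
from scipy.optimize import least_squares
_,m=load('w1')
def px(p,k,o): return (np.array(p)+.5)/k-.5+np.array(o)
def fitpose(pts,uv,p0,mm=m):
    pts=np.array(pts,float);uv=np.array(uv)
    def W(p):
        c,s=np.cos(p[2]),np.sin(p[2]);return np.c_[p[0]+c*pts[:,0]-s*pts[:,1],p[1]+s*pts[:,0]+c*pts[:,1],pts[:,2]]
    r=least_squares(lambda p:(proj(mm,W(p))-uv).ravel(),p0,loss='soft_l1',x_scale=[.01,.01,.01])
    return r.x,r.fun.reshape(-1,2)
def tf(p,q): 
    c,s=np.cos(p[2]),np.sin(p[2]);q=np.array(q,float); return np.array([p[0]+c*q[0]-s*q[1],p[1]+s*q[0]+c*q[1],q[2]])
if __name__=='__main__':
    A=lambda *p:px(p,4,(275,70));B=lambda *p:px(p,4.5,(420,70));C=lambda *p:px(p,2.6,(100,10))
    pts=[(.1625,-.056,.016),(.1625,.056,.016),(.077,-.045,.064),(.077,.045,.064),(.067,-.045,.064),(.067,.045,.064),(-.152,-.045,.044),(-.152,.045,.044)]
    uv=[A(57,38),A(40,388),A(345,98),A(308,410),A(380,100),A(342,412),B(582,197),B(487,515)]
    b,res=fitpose(pts,uv,[.5,0,np.pi/2]);print('base',b,np.degrees(b[2]));print(res.round(1))
    pts=[(.045,-.022,.066),(.045,.022,.066),(-.045,-.022,.080),(-.045,.022,.080),(.045,-.022,.044),(.045,.022,.044)]
    uv=[A(705,238),A(675,388),B(520,305),B(470,475),A(680,236),A(652,378)]
    w,res=fitpose(pts,uv,[.48,-.1,np.pi/2]);print('wedge',w,np.degrees(w[2]));print(res.round(1))
    d=w[:2]-b[:2];c,s=np.cos(b[2]),np.sin(b[2]);print('wedge in base',d@[c,s],d@[-s,c],np.degrees(w[2]-b[2]))
    # tall block: corners, long axis from near-robot to far
    pts=[(.03,.018,.03),(.03,-.018,.03),(-.03,-.018,.03),(-.03,.018,.03),(.03,-.018,0)]
    uv=[C(155,437),C(220,467),C(185,562),C(120,535),C(240,455)]
    t,res=fitpose(pts[:4],uv[:4],[.41,.3,-.5]);print('tall',t,np.degrees(t[2]));print(res.round(1))
    np.savez('poses.npz',b=b,w=w,t=t)
E
python3 fit.py
```

```text
base [ 0.49621005 -0.02954394  1.48242273] 84.93656579426214
[[-0.3 -1. ]
 [-0.7  0.7]
 [ 0.3 -0.5]
 [-0.3  0.9]
 [ 0.5 -0.1]
 [-0.5  1.1]
 [ 1.5 -1.5]
 [-0.2  0.8]]
wedge [ 0.48388602 -0.10376562  1.49316765] 85.55220445121053
[[ 0.1  0.3]
 [-0.3  0.7]
 [ 1.1 -0.3]
 [ 0.8  0.7]
 [-0.8 -0.9]
 [-1.  -0.5]]
wedge in base -0.07501973689188311 0.005725239828585974 0.6156386569483947
tall [ 0.40953654  0.2979965  -0.46633637] -26.719105701869605
[[-0.5 -0.4]
 [ 0.7 -0.1]
 [ 0.1  0.6]
 [-0.2  0. ]]
```

```bash
cat >> h.py <<'E'
def P():
    d=np.load('poses.npz'); return d['b'],d['w'],d['t']
def basefr(b):
    T=np.eye(4);c,s=np.cos(b[2]),np.sin(b[2]);T[:3,:3]=[[c,-s,0],[s,c,0],[0,0,1]];T[:2,3]=b[:2];return T
def platefr(b,th):
    T=np.eye(4);c,s=np.cos(th),np.sin(th);T[:3,:3]=[[c,0,-s],[0,1,0],[s,0,c]];T[:3,3]=[-.137,0,.026];return basefr(b)@T
def tool(T,pos,M=None):
    """tool pose in frame T: pos (m), M rotation of tool in frame; returns pos, rpy"""
    return (T@np.r_[pos,1])[:3], rpy(T[:3,:3]@M)
# tool down with jaw along -x of frame / along +-y of frame
DX=np.c_[[-1,0,0],[0,0,-1],np.cross([-1,0,0],[0,0,-1])]
E
python3 - <<'E'
from h import *
b,w,t=P()
g=[.209,0,.031]  # plate frame: TCP; z .057 at th=0
a=tool(platefr(b,0),[.209,0,.09],DX); print(a, inverse_kinematics(*a))
for th in (0,.1,.2):print(inverse_kinematics(*tool(platefr(b,th),g,DX)).round(1))
manip.goto(*a)
snap('wrist','w2');crop('w2',160,60,480,400,2.3,'w2c')
s=manip.sense();print(s['time_s'],s['contact_force'])
pc=lambda q:proj(load('w2')[1],[(platefr(b,0)@np.r_[q,1])[:3]]).round(1)
print([pc(q) for q in ([.204,-.045,.038],[.204,.045,.038],[.214,-.045,.038],[.214,.045,.038])])
E
```

```text
(array([0.50256467, 0.04217508, 0.116     ]), array([-90.        ,   0.        , -95.06343421])) [  14.18181664   26.10390443  -33.01403212  112.94116932   19.33686614
   46.3856487  -124.75174606]
[  11.3   30.9  -29.7  115.9   23.8   39.2 -128.7]
[  17.8   29.2  -32.2  115.6   15.5   38.5 -118. ]
[  24.4   28.2  -34.6  115.1    6.9   38.9 -106.9]
3.6417 [-0.27307455  0.80758141  0.57271844]
[array([[329.1, 166.7]]), array([[327.6, 294.3]]), array([[312.5, 166.6]]), array([[313.2, 294.3]])]
```

View pics/w2c.png

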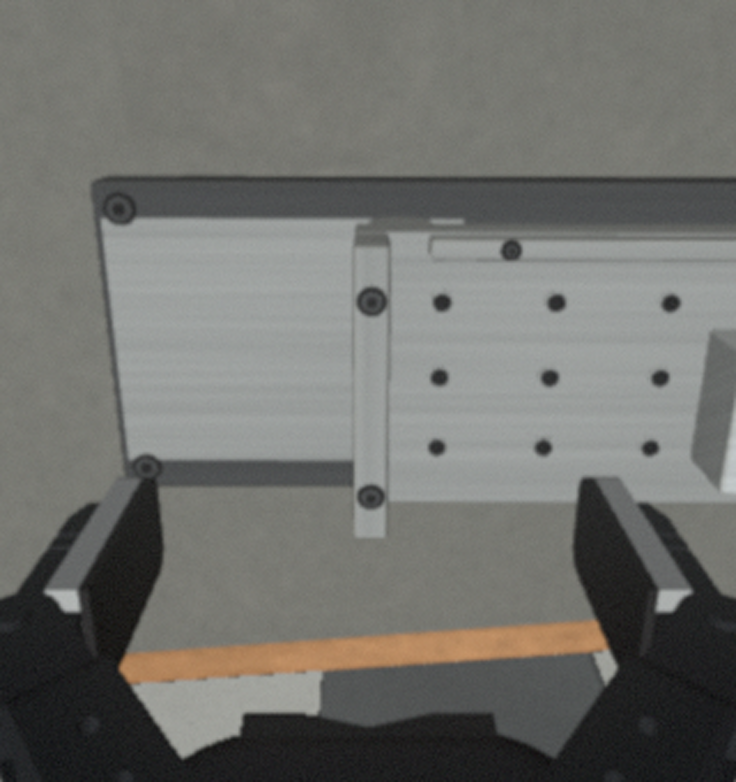

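```bash
python3 - <<'E'
from h import *
b,w,t=P()
g=[.209,0,.031]
r=manip.line_to(tool(platefr(b,0),g,DX)[0],rate=.08,guard=10);print(r,manip.sense()['contact_force'])
manip.close_gripper(60);s=manip.sense();print(s['gripper_width'],s['contact_force'],s['eef_pos'])
for th in (.05,.1,.15,.2,.205):
    p,o=tool(platefr(b,th),g,DX)
    manip.line_to(p,rate=.06,orientation=o);s=manip.sense();print(th,s['contact_force'].round(1),s['eef_pos'].round(4),p.round(4),s['time_s'])
snap('side','s2');crop('s2',230,150,400,300,4.5,'s2c')
E
```

```text
False [-0.27211984 -0.22698514  0.0556927 ]
0.09982758203887396 [-2.41265079 -1.77131176  6.13506919] [0.50260228 0.04203835 0.05726279]
0.05 [-0.7  0.   2.5] [0.5024 0.0402 0.0675] [0.5024 0.0404 0.0674] 5.5417
0.1 [-0.5 -1.   2.4] [0.5022 0.038  0.0777] [0.5022 0.0381 0.0777] 5.8667
0.15 [-0.5 -0.6  2.1] [0.5019 0.0351 0.0878] [0.5019 0.0352 0.0879] 6.1917
0.2 [-0.1 -0.6  1.4] [0.5017 0.0318 0.0979] [0.5017 0.0319 0.0979] 6.5167
0.205 [ 2.2 -0.6 -6.9] [0.5016 0.0316 0.0986] [0.5016 0.0315 0.0989] 6.7667
```

View pics/s2c.png

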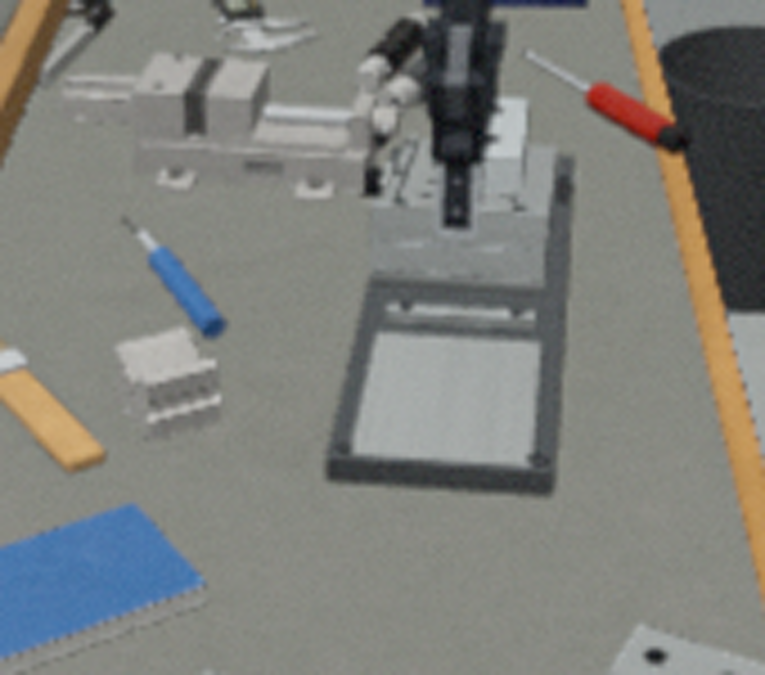

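```bash
cat >> h.py <<'E'
def DY(tilt=0):
    """frame: jaw along -y (base), tool down leaning back toward +x by tilt deg; tool z toward +x"""
    t=np.radians(tilt); x=np.array([0,-1,0.]); y=np.array([-np.sin(t),0,-np.cos(t)]); return np.c_[x,y,np.cross(x,y)]
E
python3 - <<'E'
from h import *
b,w,t=P(); print(DY(30).round(2))
q0=manip.sense()['qpos']
for y in (63.3,-116.7):
    j=inverse_kinematics([t[0],t[1],.1],rpy(down(y)));print(y,j)
B=basefr(b)
for tl,x,z in ((0,.118,.1),(0,.118,.03),(35,.13,.03),(35,.0935,.03),(25,.1,.03)):
    print(tl,inverse_kinematics(*tool(B,[x,0,z],DY(tl))))
manip.let_go()
pf=platefr(b,.205)
manip.line_to(tool(pf,[.209,0,.12],DX)[0],rate=.2);s=manip.sense();print(s['time_s'],s['contact_force'])
snap('wrist','w3');snap('side','s3');crop('s3',230,150,400,300,4.5,'s3c')
E
```

```text
[[ 0.   -0.5   0.87]
 [-1.    0.    0.  ]
 [ 0.   -0.87 -0.5 ]]
63.3 [  0.60899406  37.96776995 -61.11868107 112.17012775  41.08076591
  55.06321419 -17.64096053]
-116.7 [ -47.85140288   23.78696885    7.54472767  116.02603928   -4.6806629
   40.46479999 -154.07670056]
0 [ 25.09786988  37.25755687 -58.44769986 111.2221827   39.43552035
  54.30856349 -57.9484413 ]
0 [ 20.6464756   41.86378495 -52.11120179 114.29276887  45.91194722
  47.16099768 -63.22582045]
35 [ -8.58757207  49.59214783 -40.61677945 102.73668783  51.74307474
  79.47145937 -81.02397034]
35 [ -5.16596118  48.50419975 -40.79821081 105.75859458  53.33667726
  77.81874794 -80.3897019 ]
25 [  2.39013023  45.83885397 -45.6801204  108.48874066  52.92129794
  70.12461866 -77.58255473]
8.1333 [-0.34685528 -0.60555866 -0.60243747]
```

View pics/w3.png

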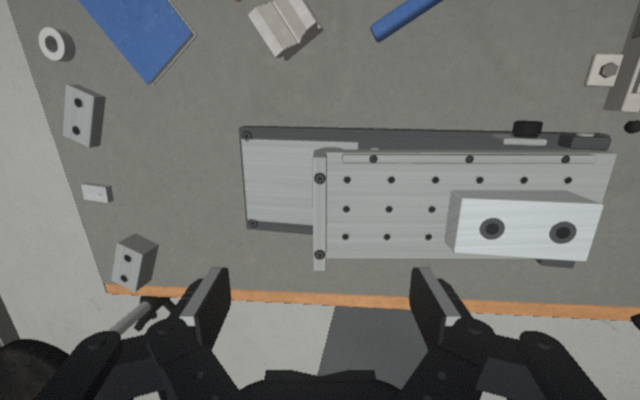

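View pics/s3c.png

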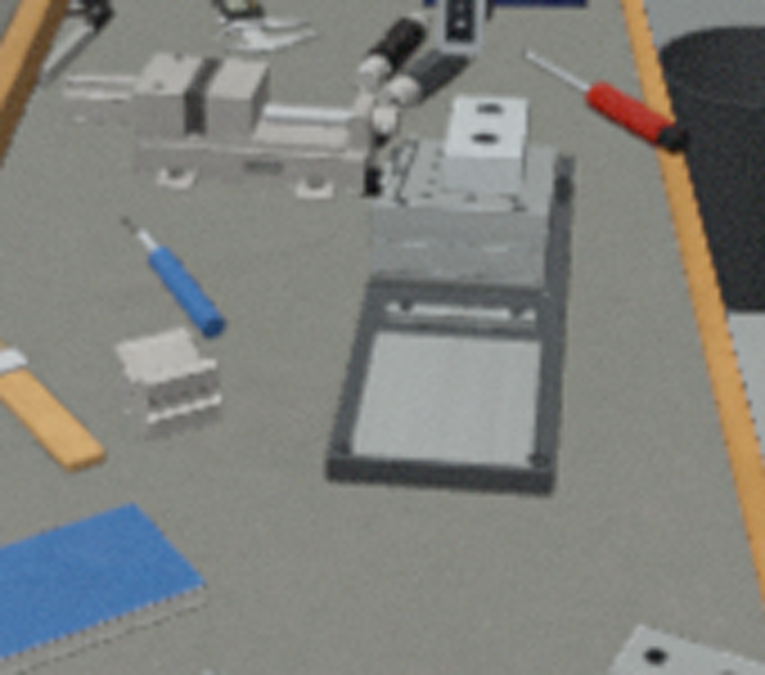

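```bash
python3 - <<'E'
from h import *
b,w,t=P();_,m=load('w3')
for th in (.19,.2,.21):
    pf=platefr(b,th);print(th,[proj(m,[(pf@np.r_[q,1])[:3]])[0].round(1) for q in ([.214,-.045,.038],[.214,.045,.038],[.204,.045,.038])])
yaw=np.degrees(t[2])+90; o=rpy(down(yaw))
manip.goto([t[0],t[1],.10],o)
snap('wrist','w4');print(proj(load('w4')[1],[[t[0]+np.cos(t[2])*a-np.sin(t[2])*c,t[1]+np.sin(t[2])*a+np.cos(t[2])*c,.03] for a,c in((.03,.018),(.03,-.018),(-.03,-.018),(-.03,.018))]).round(0))
print(manip.sense()['time_s'])
crop('w3',290,130,350,290,4,'w3c')
E
```

```text
0.19 [array([311.2, 155.8]), array([312.1, 269.3]), array([324.8, 269.4])]
0.2 [array([311.6, 156.4]), array([312.5, 270.7]), array([325.3, 270.8])]
0.21 [array([312.1, 156.9]), array([312.9, 272.1]), array([325.8, 272.1])]
[[345. 261.]
 [296. 261.]
 [293. 181.]
 [347. 180.]]
9.5583
```

View pics/w4.png

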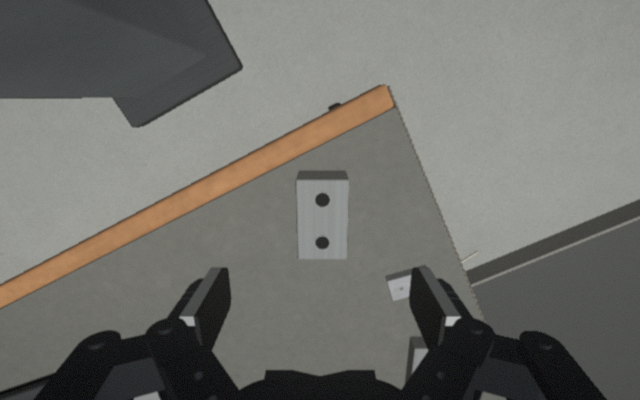

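View pics/w3c.png

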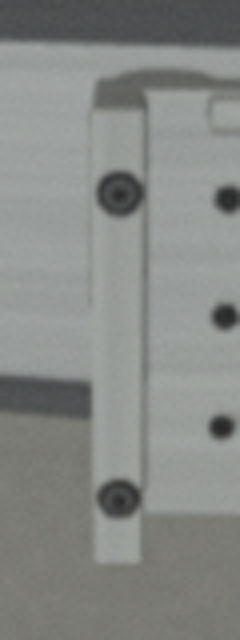

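```bash
python3 - <<'E'
from h import *
_,m=load('w4');s=manip.sense();M=rot(s['eef_rot'])
for u,v in((387,276),(391,300),(412,270),(420,297),(415,340)):
    p=onz(m,u,v,.01);print(p.round(3),((p-s['eef_pos'])@M).round(3))
for u,v in((297,180),(348,180),(298,259),(346,259)):
    p=onz(m,u,v,.03);print(((p-s['eef_pos'])@M).round(4))
E
```

```text
[0.483 0.322 0.01 ] [ 0.055  0.09  -0.054]
[0.506 0.316 0.01 ] [ 0.06   0.09  -0.077]
[0.487 0.342 0.01 ] [ 0.075  0.09  -0.048]
[0.514 0.338 0.01 ] [ 0.084  0.09  -0.074]
[0.554 0.318 0.01 ] [ 0.084  0.09  -0.118]
[-0.0148  0.0697  0.0313]
[0.0192 0.0697 0.0313]
[-0.0153  0.0697 -0.0277]
[ 0.0195  0.0697 -0.0276]
```

```bash
python3 - <<'E'
from h import *
b,w,t=P();s=manip.sense();M=rot(s['eef_rot'])
p=s['eef_pos']+M@[.002,0,.0018]; p[2]=.014
print(manip.line_to(p,rate=.1,guard=10))
manip.close_gripper(60);s=manip.sense();print(s['gripper_width'],s['eef_pos'],s['contact_force'])
p[2]=.11;manip.line_to(p,rate=.15)
B=basefr(b);q,o=tool(B,[.120,0,.11],DY());manip.goto(q,o)
s=manip.sense();print(s['time_s'],s['contact_force'],s['gripper_width'])
snap('side','s4');crop('s4',230,100,400,300,4,'s4c')
E
```

```text
False
0.4112078824492172 [0.40961244 0.29959142 0.01444682] [-0.54104041 -1.9042949   5.95935821]
12.7917 [ 0.39636165  0.61526637 -5.25457825] 0.40502611181984666
```

View pics/s4c.png

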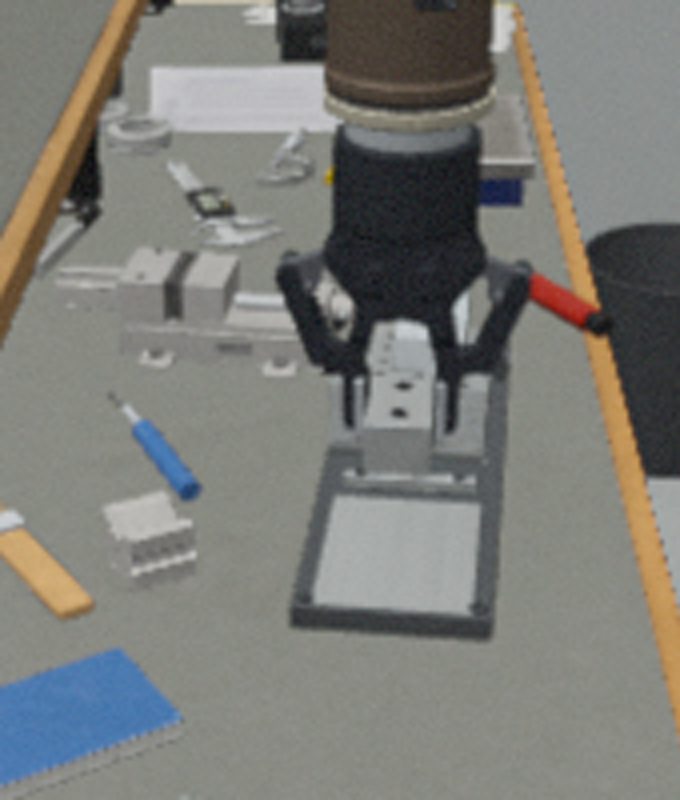

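```bash
python3 - <<'E'
from h import *
b,w,t=P();B=basefr(b)
manip.line_to(tool(B,[.120,0,.036],DY())[0],rate=.12)
r=manip.line_to(tool(B,[.120,0,.028],DY())[0],rate=.02,guard=6);s=manip.sense();print(r,s['eef_pos'],s['contact_force'])
manip.let_go()
manip.line_to(tool(B,[.120,0,.11],DY())[0],rate=.2)
snap('wrist','w5');s=manip.sense();print(s['time_s'],s['contact_force'])
E
```

```text
True [0.50735955 0.09004584 0.03042932] [-1.40524595 -0.5843816   8.44908127]
15.125 [-0.0247298  -0.61376393 -0.61963088]
```

View pics/w5.png

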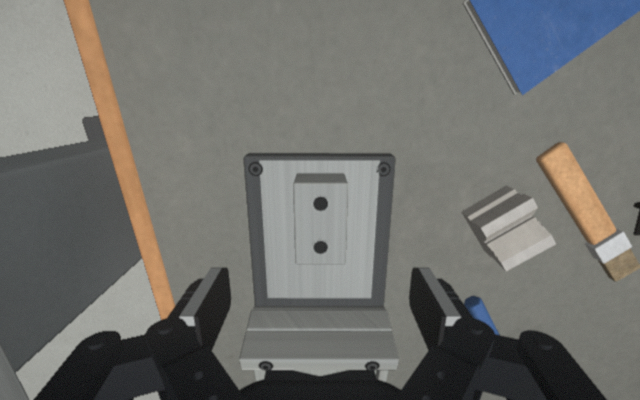

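```bash
python3 - <<'E'
from h import *
b,w,t=P();B=basefr(b)
manip.goto(*tool(B,[.195,0,.09],DY(35)))
manip.close_gripper(40);print(manip.sense()['gripper_width'])
manip.line_to(tool(B,[.182,0,.032],DY(35))[0],rate=.12)
s=manip.sense();print(s['eef_pos'],s['time_s'])
r=manip.line_to(tool(B,[.110,0,.032],DY(35))[0],rate=.05,guard=14);print(r)
def bx():
    s=manip.sense();return (np.linalg.inv(B)@np.r_[s['eef_pos'],1])[:3].round(4),(B[:3,:3].T@s['contact_force']).round(1)
print(bx())
r=manip.line_to(tool(B,[.094,0,.032],DY(35))[0],rate=.02,guard=12);print(r,bx(),manip.sense()['time_s'])
snap('side','s5');snap('wrist','w6');crop('s5',230,100,400,300,4,'s5c')
E
```

```text
0.004178573790348017
[0.51226666 0.15197093 0.03204654] 17.4917
False
(array([0.11 , 0.   , 0.032]), array([ 1.7, -0.6,  0.8]))
True (array([ 0.1016, -0.0003,  0.0318]), array([ 1.4, -0.8,  0.5])) 19.6333
```

View pics/s5c.png

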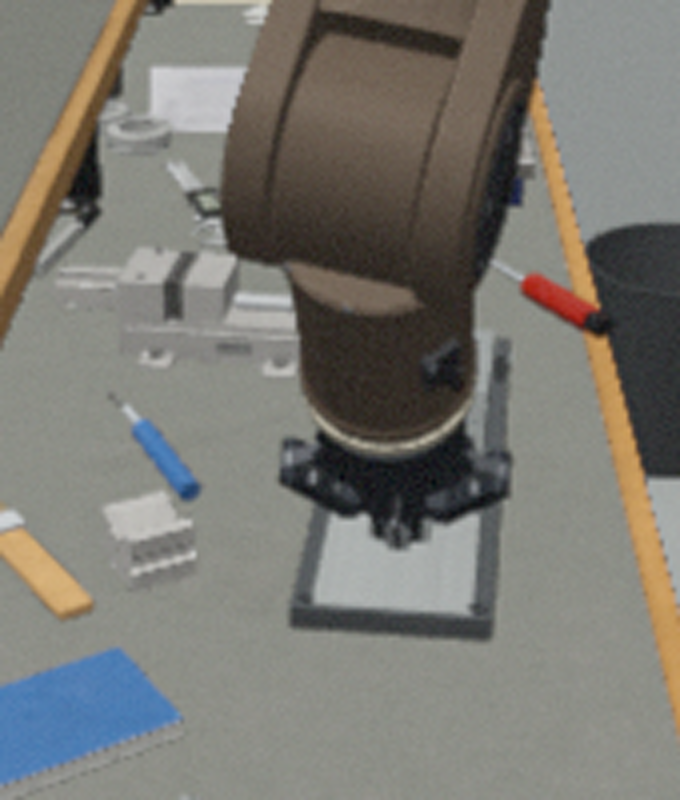

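View pics/w6.png

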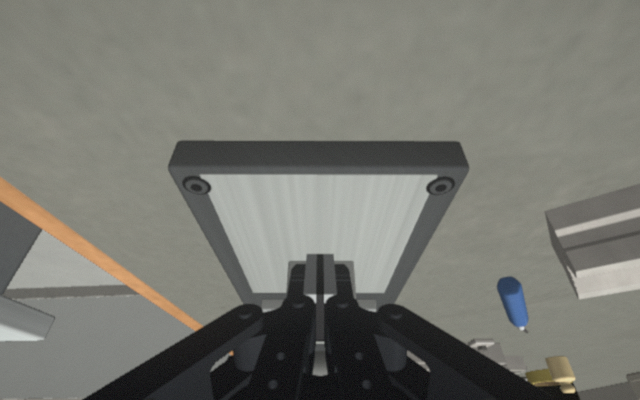

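```bash
python3 - <<'E'
from h import *
b,w,t=P();B=basefr(b)
def bx():
    s=manip.sense();return (np.linalg.inv(B)@np.r_[s['eef_pos'],1])[:3].round(4),(B[:3,:3].T@s['contact_force']).round(1)
r=manip.line_to(tool(B,[.094,0,.032],DY(35))[0],rate=.015,guard=18);print(r,bx())
manip.line_to(tool(B,[.135,0,.033],DY(35))[0],rate=.12)
manip.goto(*tool(B,[.185,0,.10],DY(35)))
snap('wrist','w7');snap('side','s6');crop('s6',270,180,380,280,6,'s6c');print(manip.sense()['time_s'])
E
```

```text
True (array([ 0.1016, -0.0002,  0.0314]), array([2.3, 0. , 1.3]))
21.125
```

View pics/w7.png

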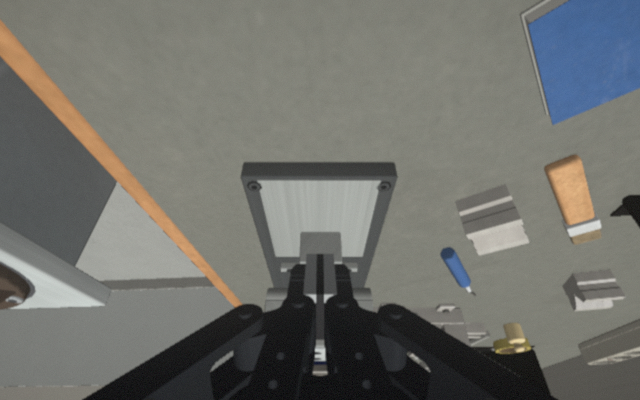

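View pics/s6c.png

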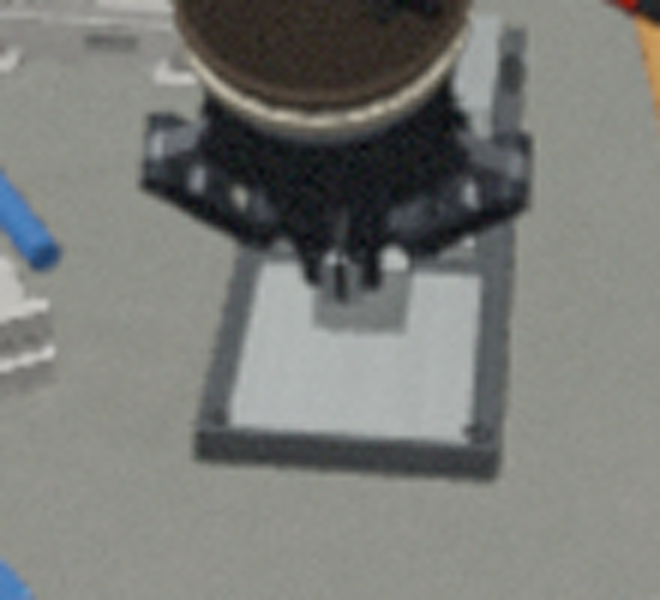

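```bash
python3 - <<'E'
from h import *
crop('w7',240,155,400,300,5,'w7c')
b,w,t=P();B=basefr(b);_,m=load('w7');Bi=np.linalg.inv(B)
for u,v in((300,232.5),(341,232.5),(243,180)):print((Bi@np.r_[onz(m,u,v,.016),1]).round(4))
E
```

```text
[0.0877 0.0165 0.016  1.    ]
[ 0.0877 -0.0203  0.016   1.    ]
[0.1596 0.0535 0.016  1.    ]
```

View pics/w7c.png

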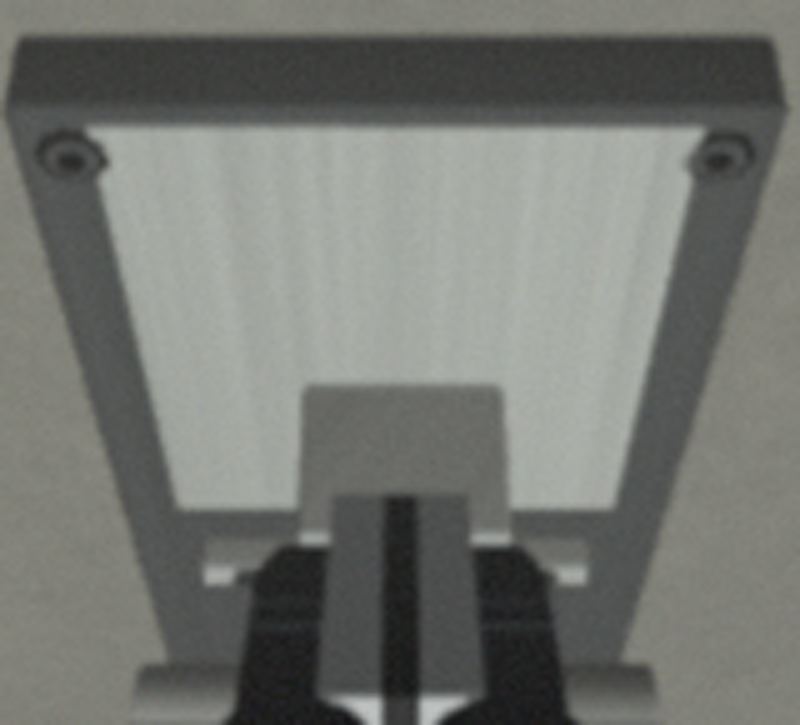

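```bash
python3 - <<'E'
from h import *
b,w,t=P();B=basefr(b)
def bx():
    s=manip.sense();return (np.linalg.inv(B)@np.r_[s['eef_pos'],1])[:3].round(4),(B[:3,:3].T@s['contact_force']).round(1),s['time_s']
def top(th,dz=0.008):
    p=platefr(b,th)@np.r_[.209,0,.038,1]; p=p[:3]; p[2]+=dz; return p
o=rpy(B[:3,:3]@DY())
manip.goto([*top(.2)[:2],.16],o)
r=manip.line_to(top(.2,.016),rate=.1,guard=8);print(r,bx())
r=manip.line_to(top(.125),rate=.025,guard=13);print(r,bx())
print('expected z at .1506:',top(.1506,0)[2]+.008)
manip.sleep(.2);print(bx())
snap('side','s7');crop('s7',270,140,380,280,5,'s7c')
E
```

```text
False (array([6.120e-02, 1.000e-04, 1.206e-01]), array([ 0.5, -0.1, -0.1]), 22.6833)
True (array([ 0.0653, -0.0005,  0.1032]), array([-2. ,  3.5, 11.6]), 23.4083)
expected z at .1506: 0.10292644296001319
(array([ 0.0652, -0.0004,  0.1032]), array([-2. ,  2.8, 12. ]), 23.6083)
```

View pics/s7c.png

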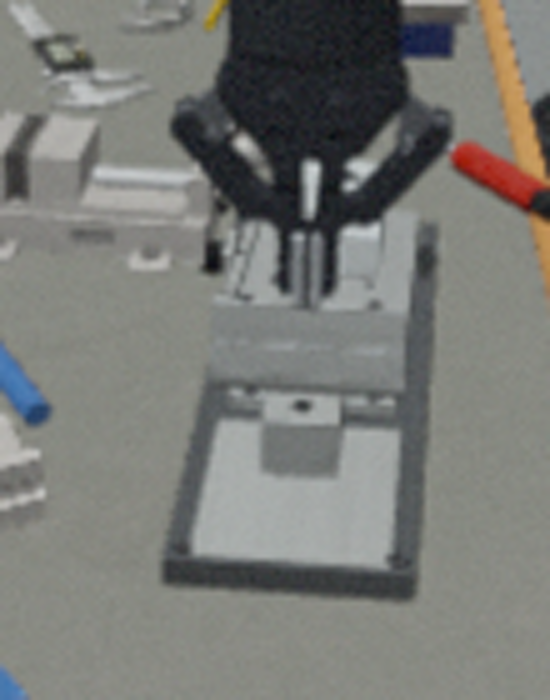

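```bash
python3 - <<'E'
from h import *
b,w,t=P();B=basefr(b);pf=platefr(b,.1506)
for x,z in((-.02,.1),(-.008,.035),(.1,.035)):print(inverse_kinematics(*tool(pf,[x,.0057,z],DY(-8))))
s=manip.sense();manip.line_to(s['eef_pos']+[0,0,.05],rate=.2)
manip.goto(*tool(pf,[-.02,.0057,.14],DY(-8)))
snap('wrist','w8');s=manip.sense();print(s['time_s'],s['contact_force'])
E
```

```text
[ 64.7745507   38.58381242 -55.28320658 105.27890503  17.80231565
  54.92743137  -0.47933937]
[ 61.14283116  42.80448595 -52.76332827 109.34321695  22.66070899
  47.2717771   -5.2326753 ]
[ 52.52267112  39.21449041 -54.70549845 113.87886886  21.48731603
  42.89299546 -16.19718997]
25.075 [0.60905404 0.47789828 0.68437856]
```

View pics/w8.png

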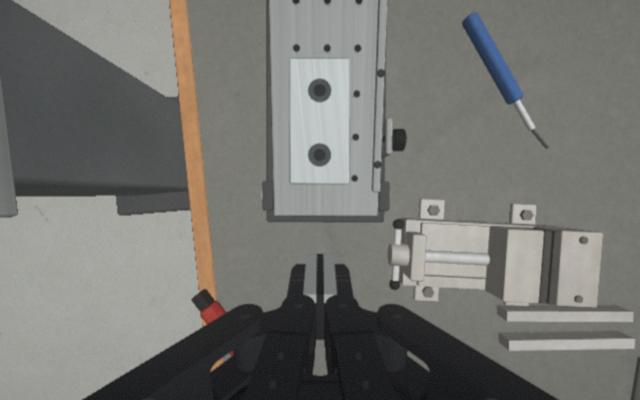

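```bash
python3 - <<'E'
from h import *
b,w,t=P();pf=platefr(b,.1506);_,m=load('w8');Pi=np.linalg.inv(pf)
def onp(u,v,h):
    o,d=ray(m,u,v);o=(Pi@np.r_[o,1])[:3];d=Pi[:3,:3]@d;return (o+d*(h-o[2])/d[2]).round(4)
for u,v,h in((291,183.5,.054),(350,184,.054),(290,57,.04),(350,57,.04),(275,215,.018),(383,215,.018)):print(onp(u,v,h))
E
```

```text
[0.0172 0.0267 0.054 ]
[ 0.0169 -0.0166  0.054 ]
[0.1074 0.0273 0.04  ]
[ 0.1075 -0.0161  0.04  ]
[-0.0146  0.0442  0.018 ]
[-0.0143 -0.0491  0.018 ]
```

```bash
python3 - <<'E'
from h import *
b,w,t=P();pf=platefr(b,.1506);Pi=np.linalg.inv(pf)
def bx():
    s=manip.sense();return (Pi@np.r_[s['eef_pos'],1])[:3].round(4),(Pi[:3,:3]@s['contact_force']).round(1),s['time_s']
T=lambda x,z=.032:tool(pf,[x,.0053,z],DY(-8))[0]
manip.line_to(T(-.012,.06),rate=.2)
r=manip.line_to(T(-.010),rate=.06,guard=6);print(r,bx())
r=manip.line_to(T(.090),rate=.045,guard=10);print(r,bx())
snap('wrist','w9')
if not r:
    r=manip.line_to(T(.112),rate=.015,guard=7);print(r,bx())
snap('wrist','w10')
E
```

```text
False (array([-0.0099,  0.0053,  0.0319]), array([-0.8, -0.3, -0.1]), 26.2417)
False (array([0.0899, 0.0053, 0.032 ]), array([-0.5, -0.3, -1.8]), 28.6167)
True (array([0.1023, 0.0057, 0.0317]), array([-1.6,  0.7,  0.8]), 29.575)
```

View pics/w10.png

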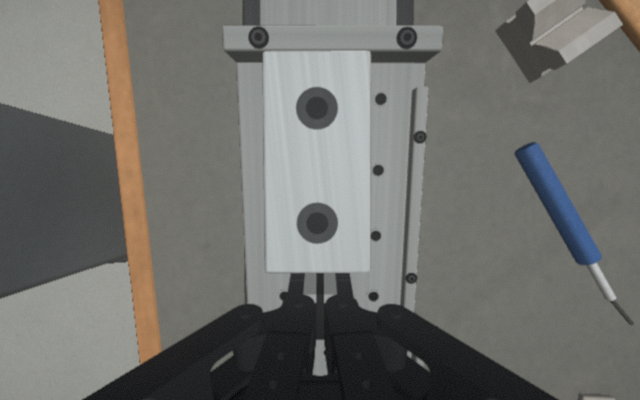

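```bash
python3 - <<'E'
from h import *
b,w,t=P();pf=platefr(b,.1506);Pi=np.linalg.inv(pf);B=basefr(b)
def bx():
    s=manip.sense();return (Pi@np.r_[s['eef_pos'],1])[:3].round(4),(Pi[:3,:3]@s['contact_force']).round(1),s['time_s']
T=lambda x,z=.032:tool(pf,[x,.0053,z],DY(-8))[0]
r=manip.line_to(T(.112),rate=.012,guard=10);print(r,bx())
manip.line_to(T(.06,.034),rate=.1);manip.line_to(T(.05,.13),rate=.2)
manip.goto(*tool(pf,[.10,0,.16],DY(-8)))
snap('wrist','w11');crop('w11',190,20,450,300,2.8,'w11c');print(bx())
E
```

```text
True (array([0.1023, 0.0061, 0.0312]), array([ 0.4, -0.8,  1. ]), 30.0333)
(array([0.1007, 0.0005, 0.1592]), array([-0.6, -0. , -0.1]), 31.6333)
```

View pics/w11c.png

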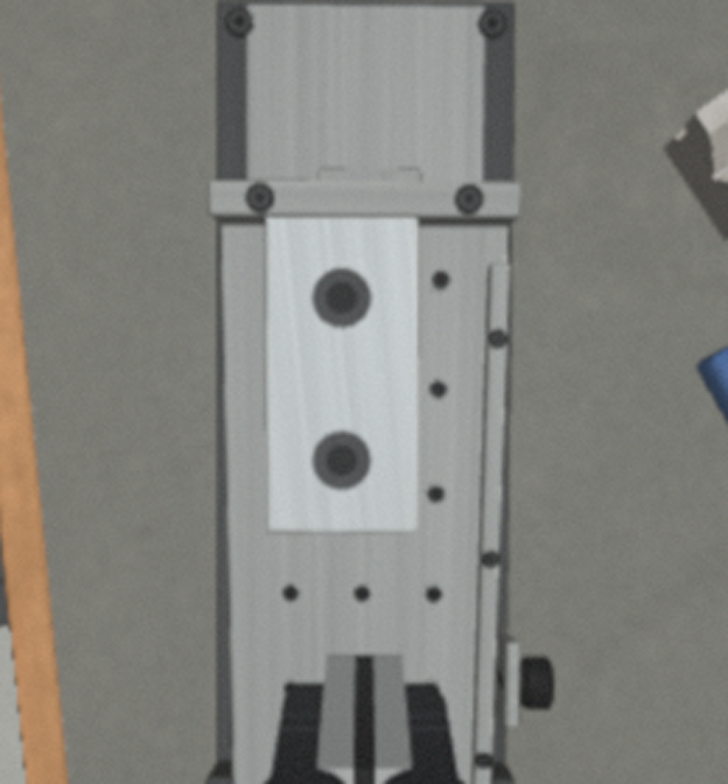

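```bash
python3 - <<'E'
from h import *
b,w,t=P();B=basefr(b)
manip.goto(*tool(B,[.20,0,.22],DY(0)))
manip.goto(*tool(B,[.24,0,.11],DY(40)))
snap('wrist','w12');crop('w12',220,130,420,330,3.6,'w12c')
manip.goto(*tool(B,[.02,.0,.32],DY(0)))
snap('side','s8');crop('s8',270,140,380,280,5,'s8c')
snap('top','t9');crop('t9',180,140,400,280,3.6,'t9c');s=manip.sense();print(s['time_s'],s['contact_force'])
E
```

```text
34.9 [ 0.08725839  0.45186201 -0.44128233]
```

View pics/w12c.png

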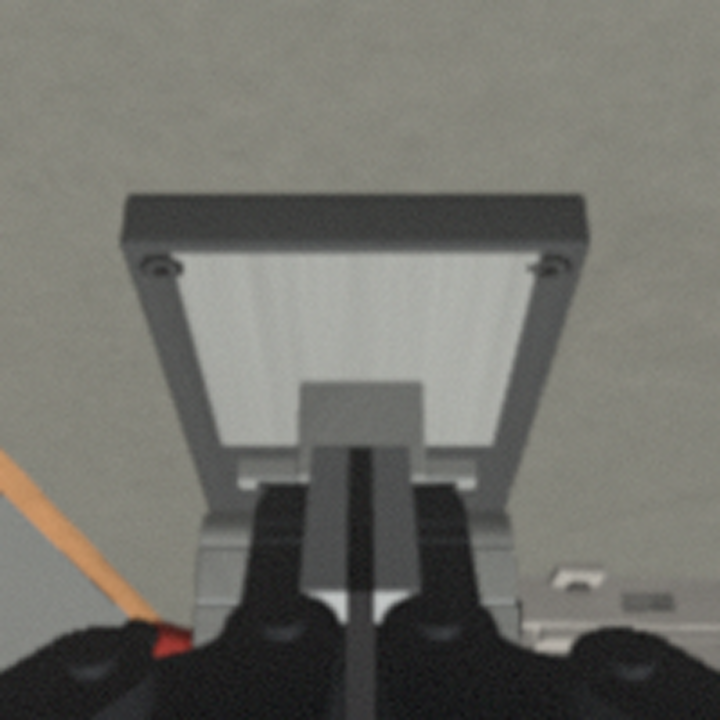

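View pics/s8c.png

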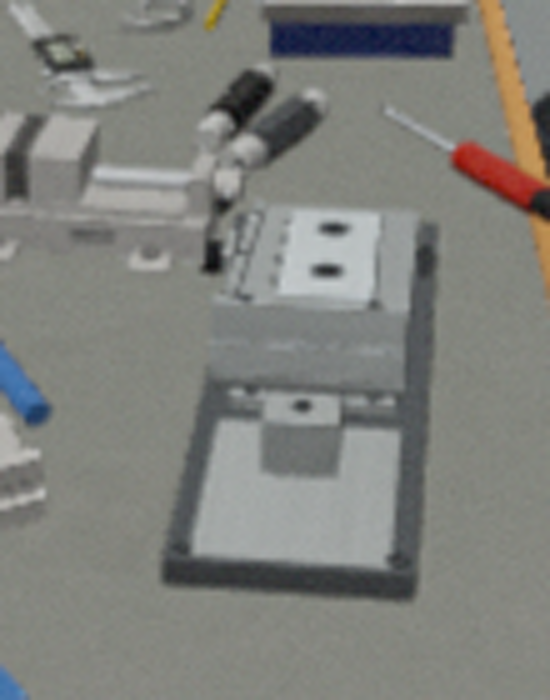

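View pics/t9c.png

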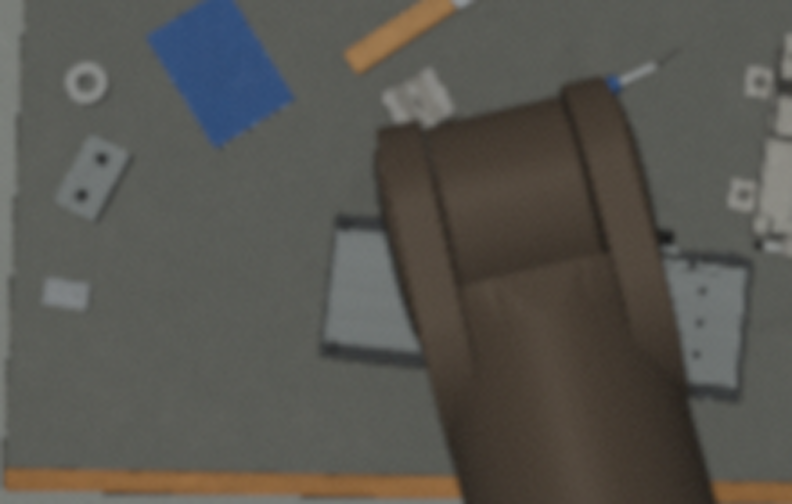

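```bash
python3 -c "
from h import *
workorder.hand_in();print(manip.sense()['time_s'])"
```

```text
the job is handed in; nothing more can be done
the job is handed in; nothing more can be done
```

The sine plate is set up on the taller block with the tapered part against the end stop. I handed the job in at about 35 s of robot time; no verdict is reported.

1. **Raising the plate:** I pinched the end stop and raised the plate to about 0.20 rad.
2. **Block:** I gripped the taller block, set it on the landing and pushed it under the roller with closed, tilted fingertips. Two pushes stopped at the same point.
3. **Lowering:** I pressed the plate down until the force levelled off at about 12 N.
4. **Tapered part:** I pushed it along the slope from its thick end. Two pushes again stopped at the same point, 102.3 mm along the plate against 102 mm expected.

**Last checks:**
- **Block:** its outer end is square to the base. The camera put it at x = 87.7 mm, against 89.5 mm when fully home. The same picture read the base's end about 3 mm short, so I take this as calibration error. The inner end at the shoulder can't be seen directly.
- **Roller:** at the stop top the tool stopped at 103.2 mm; the calculated height with the roller on the block is 102.9 to 103.7 mm. The plate looked unchanged in the side view after the part was pushed. I judged contact from force and height, as the roller line itself is hidden.
- **Tapered part:** its nose is flush and parallel to the end stop, and it stayed there after the fingers withdrew.
- **Other things:** in the final views the shorter block, slip gauge, ring and notepad looked unmoved. The arm partly hid the area behind the plate in the last top view.

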